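# Zero the batch counter with the pen scanner

### The arm

A 7-joint arm with a two-finger parallel gripper is mounted at the origin on the work surface. World frame = base frame: x ahead of the robot, y to its left, z up, the work surface at z = 0. Lengths are in m, angles in rad, forces in N, time in s.
With the tool pointing down it reaches from about 0.425 to 0.95 m from the base axis. Payload 4.7 kg.
Tool frame: the origin (TCP) lies on the centre line of the jaws, within the pads' length; the fingertips stand robot.nose_length ahead of it and the grasp point (between the pads) lies 8 mm behind it (robot.nose_length is the distance from the TCP to the fingertips, in m); z points along the fingers, y is the line along which they close (so a half turn about z gives the same grasp; the last joint's range is limited). The gripper opens to 85 mm and grips with 20 to 120 N. Pads are 22 mm wide; open, the fingers measure 114 mm over their backs; the gripper's body (76 mm by 85 mm) begins 54 mm behind the grasp point. The pads swing forward as they close: fully open they stand 13 mm farther back than shut.
Start: joints at [-1.271, 0.469, -0.049, 1.532, 0.024, 1.141, -0.082], TCP at [0.218, 0.639, 0.242] pointing down, gripper open.
Joint ranges: [-2.59, 2.59], [-0.33, 1.99], [-1.39, 1.29], [0.1, 2.45], [-1.04, 4.18], [0.21, 1.99], [-2.66, 2.66]. Speed limits (rad/s): [2.57, 2.57, 3.14, 3.14, 3.14, 3.14, 3.14].

### API

Orientations are given as [roll, pitch, yaw] about the fixed x, y, z axes, in that order (R = Rz(yaw) Ry(pitch) Rx(roll)).
In Python, from plant import robot, eyes gives the robot as it stands (robot), with the cameras (eyes). Calls block until the motion is done:
- robot.goto(position, orientation): joint-space move of the TCP to a pose.
- robot.move_straight(position, vel=0.15, attitude=None, contact_N=None): straight line of the TCP; attitude=None keeps the orientation; vel is the mean speed in m/s. With contact_N (N) it stops when the force on the tool has changed by that much, and returns True; else False.
- robot.move_joints(angles): joint-space move.
- robot.grip(opening, strength=None): opening from 0.0 (shut) to 1.0 (fully open); strength is the grip in N (None keeps the last); returns when the fingers have stopped.
- robot.sleep(seconds).
- robot.inverse_kinematics(position, orientation): joint angles nearest the present ones, or None.
- robot.sense(): the state.
- eyes.grab_frame(name): name is "side" or "top" or "wrist"; returns a dict with "image" (384x512x3 uint8, red, green, blue), "range_z" (384x512 float32, m along the optical axis (not along the pixel's ray), 0 where there is no reading), "fx", "fy", "cx", "cy" (pixels), "dist_coeffs" ([k1, k2, p1, p2, k3] as OpenCV has them; the pictures are not rectified), "R" (3x3) and "t" (3): a world point X has camera coordinates R X + t. Camera axes: x right, y down, z forward; pixel columns grow to the right and rows downward; lengths in m; the calibration is good to about 2 mm. A picture is of the moment at which its call begins.
A pose or a line that the arm cannot do raises robot.IKError and nothing moves.
- robot.close_job(): hands the job in; it is judged then, once.
The state is a dict: "t": time; "joint_pos": joint angles; "joint_velocities": joint speeds; "effort": joint torques, N m; "tcp_pos": TCP position; "tcp_rot": TCP orientation; "wrist_force": force on the tool from outside, world axes, zero at the start; "torque": the same for the moment, N m; "opening": opening from 0.0 (shut) to 1.0 (fully open); "gripper_force": force on a finger pad.
Only numpy, scipy, OpenCV 4.12 (cv2) and the standard library are available. Lean on these libraries where they do the work, as an engineer would, in place of code of your own. Each camera call takes 0.05 s, during which the arm holds its last target. There are 200 camera calls.

### The job

Start a new batch at the leather bench: take the pen scanner out of the tool rack, hold it upright with its nose about 3 cm above the middle of the bar code on the job card, steady for two seconds and without touching the card. Then put the same pen's nose through the round hole in the top of the batch counter and push the recessed reset key down, without forcing it; finish while still gripping the pen and holding the key down. Do not press the key under the square hole, and leave everything else on the bench where it is.

Things in the scene. Friction and masses are not known exactly. Their poses are not given: they have to be found in the camera images.
- pen: Pen scanner, standing nose down in any of the rack's three holes; the only square-bodied tool there. Aluminium body 20 x 20 x 74 mm above a straight steel nose 8 mm in diameter, 65 mm long; 50 to 100 g. Origin at the nose end, on the axis; z up along the pen; x and y square to the flats and within a few degrees of the rack's x and y. In the rack its nose end is 15 mm above the table.
- pen_tip (a point): Centre of the flat end of the pen's nose (same point as the pen's origin). The square body to grip spans 65 to 139 mm above it; grip it from above on the two flats that face the rack's x and -x, the neighbouring tools stand 55 mm away along the rack's y.
- rack: Fixed wooden tool rack, open in front: a board 50 mm (x) by 170 mm (y) by 12 mm, top 80 mm above the table, on two end posts, with three holes of 10 mm in a row along its y at -55, 0 and 55 mm. Origin on the table under its centre. Tools lift straight up out of it.
- awl: Bystander in the rack: awl with a pear-shaped dark wooden handle, 30 mm across and 55 mm tall above the rack. Origin at the foot of the handle.
- punch: Bystander in the rack: round dark steel punch, 18 mm shaft with a 26 mm mushroom head, 64 mm tall above the rack. Origin at the foot of the thick part.
- job_board: Fixed plywood board 150 (x) x 100 (y) x 8 mm flat on the table, with the white job card 85 x 85 mm on it. Origin on the table under its centre.
- code (a point): The middle of the bar code printed on the job card, on the card's upper face, 9 mm above the table. The bars fill about 50 mm (x) by 28 mm (y). z points up.
- weight: Bystander: brass paperweight 30 x 60 x 20 mm lying on the job board beyond the card, its near edge about 65 mm from the middle of the bar code. Origin at the centre of its underside.
- counter: Fixed batch counter, a grey box 130 (x) x 150 (y) x 70 mm high with a dark display on the far (+x) half of its top and two holes on the near half, left round, right square. Origin on the table under its centre.
- reset_hole (a point): Centre of the round hole, 14 mm diameter, level with the counter's top face (70 mm above the table). The top is 10 mm thick there, open space below. z points up. The reset key's flat white face, 19 mm across, lies 20 mm below this point when not pressed.
- reset_key (a joint): Travel of the reset key under the round hole, pushed straight down against a spring: 0 up, 0.008 m fully down. It springs back. It takes about 2 N to start and 6 N at the bottom, then meets a hard stop. It counts as down from 0.005 m.
- mode_hole (a point): Centre of the square hole, 14 x 14 mm, 70 mm to the right (-y of the counter) of the round one; another key lies below it, to be left alone.
- mode_key (a joint): Travel of the key under the square hole, 0 up to 0.008 m down; to be left up.
- spool: Bystander: standing thread spool, 50 mm across, 55 mm tall. Origin at the centre of its underside.
- jar: Bystander: closed jar, 56 mm across, 75 mm tall. Origin at the centre of its underside.
- tape: Bystander: roll of paper tape lying flat, 90 mm across, 25 mm high. Origin at the centre of its underside.
- wax: Bystander: block of wax 50 x 35 x 22 mm lying on the bench beyond the rack. Origin at the centre of its underside.
- mallet: Bystander: wooden mallet lying beyond the rack, handle towards the middle of the bench. Origin under its middle.

How it is judged:
By the outcome, as a careful person would: the job done as asked, in the order asked, and still so for the second after the job is handed in, while the arm keeps its last pose, push and grip.
It also fails if it takes over 51 s, if anything falls off the work surface, if the arm or the gripper's body presses on something with over 40 N, if the wrist force passes 120 N, or if a joint passes its speed limit or range.

## Working session

There is one attempt and no reset: what is moved stays moved. The work goes in short steps, each a Python script; the robot and the scene stay as the last script left them, time stands still between calls to the robot, and variables do not carry over. Pictures are saved under pics/ and viewed, at most 10 in all, crops included, and the job is handed in when it is done.

```bash
mkdir -p pics; ls; cat > h.py <<'E'
import numpy as np, cv2
from plant import robot, eyes
def K(f): return np.array([[f['fx'],0,f['cx']],[0,f['fy'],f['cy']],[0,0,1.]])
def snap(n,name):
    f=eyes.grab_frame(n); np.savez('pics/'+name+'.npz',**{k:np.array(v) for k,v in f.items()})
    cv2.imwrite('pics/'+name+'.png',f['image'][:,:,::-1]); return f
def load(name): return dict(np.load('pics/'+name+'.npz'))
def ray(f,px):
    u=cv2.undistortPoints(np.array(px,float).reshape(-1,1,2),K(f),np.array(f['dist_coeffs'],float)).reshape(-1,2)
    R=np.array(f['R']);t=np.array(f['t'])
    return -R.T@t, np.c_[u,np.ones(len(u))]@R   # origin, directions
def onz(f,px,z):
    o,d=ray(f,px); return o+d*((z-o[2])/d[:,2])[:,None]
def two(f1,p1,f2,p2):
    A=np.zeros((3,3));b=np.zeros(3);L=[]
    for f,p in((f1,p1),(f2,p2)):
        o,d=ray(f,[p]);d=d[0]/np.linalg.norm(d[0]);M=np.eye(3)-np.outer(d,d);A+=M;b+=M@o;L.append((o,M))
    x=np.linalg.solve(A,b); return x,[np.linalg.norm(M@(x-o)) for o,M in L]
def proj(f,X):
    return cv2.projectPoints(np.array(X,float).reshape(-1,1,3),cv2.Rodrigues(np.array(f['R'],float))[0],np.array(f['t'],float),K(f),np.array(f['dist_coeffs'],float))[0].reshape(-1,2)
def cloud(f):
    h,w=f['range_z'].shape; v,u=np.mgrid[:h,:w]
    un=cv2.undistortPoints(np.stack([u,v],-1).reshape(-1,1,2).astype(float),K(f),np.array(f['dist_coeffs'],float)).reshape(h,w,2)
    z=f['range_z'][...,None]; P=np.concatenate([un*z,z],-1); return (P-f['t'])@np.array(f['R'])
E
python3 - <<'E'
from h import *
a=snap('top','top0');b=snap('side','side0')
s=robot.sense();print(s,robot.nose_length)
for f in(a,b):print(f['fx'],-np.array(f['R']).T@f['t'],np.array(f['R'])[2])
E
```

```text
pics
plant.py
{'t': 0.1, 'joint_pos': array([-1.27089215,  0.46936867, -0.04862297,  1.53353565,  0.0240857 ,
        1.14103348, -0.08229062]), 'joint_velocities': array([-0.00104278, -0.00277534,  0.00095253, -0.00269005,  0.0003    ,
       -0.00025113,  0.00061584]), 'effort': array([ 8.96407819e-04, -5.11515141e+01, -4.67228098e-02, -2.38391322e+01,
        1.07716973e-02,  4.37157985e-03, -6.58126396e-06]), 'tcp_pos': array([0.21777117, 0.63838008, 0.24137756]), 'tcp_rot': array([-3.13983270e+00,  3.57893868e-05,  2.81284508e+00]), 'wrist_force': array([ 0.20689739, -0.45135952, -0.32736102]), 'torque': array([-0.04897355,  0.0007881 , -0.03684494]), 'gripper_force': 0.0, 'opening': 1.0012194205566558} 0.011
408.9966218291352 [ 0.46039288 -0.0012298   1.19180597] [ 0.14320941 -0.01604456 -0.98956235]
447.73877490493453 [ 0.25935351 -0.57441948  0.89308259] [ 0.36693198  0.54188578 -0.75612216]
```

View pics/top0.png

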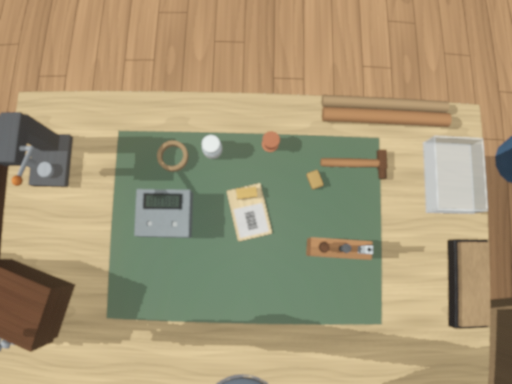

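View pics/side0.png

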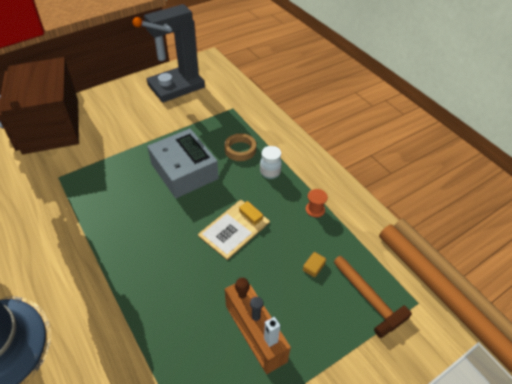

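The top view shows the counter at (163,213) with holes near (150,224) and (175,224), the card's bar code at (251,220), and the rack at (340,248) with the silver square pen at its right end, (367,250). The side view agrees: pen top near (272,328), bar code (228,233), counter (184,160). The arm is out of frame. Next I'll enlarge the parts that matter.

```bash
python3 - <<'E'
from h import *
a=load('top0');b=load('side0')
def crop(f,x,y,w=66,h=50,s=6): return cv2.resize(f['image'][y:y+h,x:x+w,::-1],None,fx=s,fy=s,interpolation=cv2.INTER_CUBIC)
c=np.vstack([np.hstack([crop(a,130,187),crop(a,306,222,70)[:, :396]]),np.hstack([crop(b,145,128,),crop(b,230,305)])])
cv2.imwrite('pics/c1.png',c);print(c.shape)
for n,p,z in (('pen',(368,249),.154),('rack',(341,248),.08),('code',(251,220),.009),('rh',(150,224),.07),('mh',(175,224),.07)): print(n,onz(a,[p],z))
print(two(a,(368,249),b,(272,326)))
# wrist camera mount
f=eyes.grab_frame('wrist');print(-np.array(f['R']).T@f['t'],np.array(f['R']),f['fx'])
E
```

```text
(600, 792, 3)
pen [[ 0.47564315 -0.31402994  0.154     ]]
rack [[ 0.47851244 -0.26069812  0.08      ]]
code [[ 0.55562498 -0.01401653  0.009     ]]
rh [[0.53248542 0.26481225 0.07      ]]
mh [[0.53442749 0.19530912 0.07      ]]
(array([ 0.47532608, -0.31603897,  0.14667936]), [np.float64(0.00046405954656470036), np.float64(0.0004640595465647835)])
[0.1477029  0.66228017 0.37342471] [[ 0.32217664  0.94667855 -0.00138984]
 [ 0.90611253 -0.30794525  0.29005139]
 [ 0.27415743 -0.09470713 -0.95701006]] 308.7131209358658
```

View pics/c1.png

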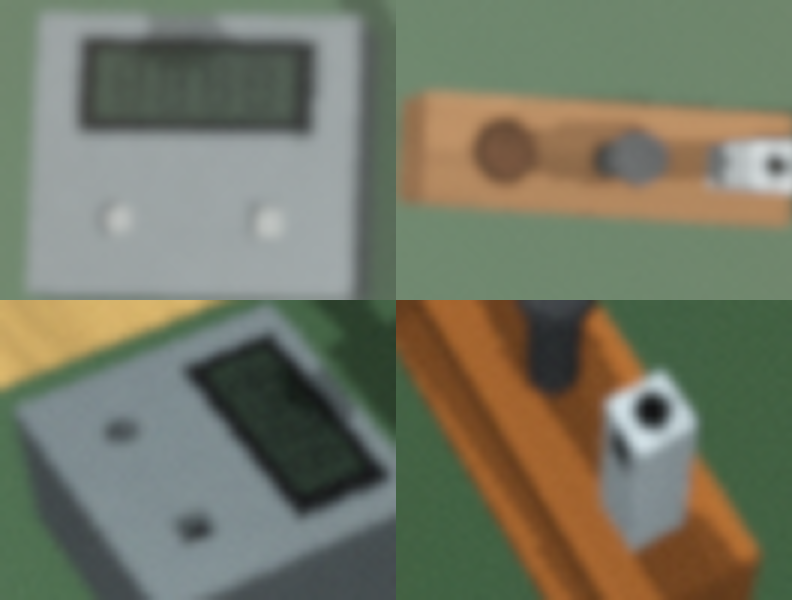

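The crops show the pen's square top, with a dark dot, at top-image (369.2,249.2) and side-image (272.8,323.3). The counter has its round hole on the left at top-image (150,223) and its square hole on the right at (175,224). The rack is turned only a few degrees.

```bash
python3 - <<'E'
from h import *
a=load('top0');b=load('side0')
print(two(a,(369,249),b,(272.6,323)))
e=onz(a,[((430-396)/6+306,222+92/6),((785-396)/6+306,222+112/6)],.08);print(e)
v=e[0]-e[1];th=np.arctan2(-v[0],v[1]);print('rack yaw',th)
p,_=two(a,(369,249),b,(272.6,323))
for y in(np.pi/2,-np.pi/2):
  for P,yy in(((p[0],p[1],.3),y+th),((p[0],p[1],.117),y+th),((.556,-.014,.14),y),((.532,.265,.2),y)):
    print(y,robot.inverse_kinematics(P,[np.pi,0,yy]))
E
```

```text
(array([ 0.47568154, -0.31559431,  0.15763419]), [np.float64(6.875037831870106e-05), np.float64(6.875037831876242e-05)])
[[ 0.50622103 -0.17959446  0.08      ]
 [ 0.49969337 -0.34455698  0.08      ]]
rack yaw -0.03954990190200771
1.5707963267948966 [-0.19270063  0.33480391  0.91806191  1.74972077 -0.28412488  1.19773007
  0.76409057]
1.5707963267948966 [-0.07470461  0.55488985  0.80208893  1.93980515 -0.52051415  0.86559571
  0.9624923 ]
1.5707963267948966 [-0.47290498  0.42845874  0.54728846  1.94729496 -0.29346019  0.84414904
  0.23135932]
1.5707963267948966 [-0.81028949  0.38835136  0.36325015  1.79642715 -0.16206855  0.98598237
 -0.38198423]
-1.5707963267948966 [-0.31210335  0.4063678   1.12047162  1.75437421 -0.38758712  1.2272396
 -2.27027607]
-1.5707963267948966 [-0.24659892  0.70760819  1.11060058  1.94753851 -0.77016108  0.99081192
 -1.94635753]
-1.5707963267948966 [-0.83113153  0.63555998  1.11380263  1.96403778 -0.69190943  0.98806077
 -2.52261   ]
-1.5707963267948966 [-0.33341689  0.39204987 -0.26050561  1.76750786  0.1174372   0.99716171
  2.50270723]
```

```bash
python3 - <<'E'
from h import *
o=[np.pi,0,np.pi/2-.04]
robot.goto([.4757,-.3156,.31],o); print(robot.sense()['t'])
snap('wrist','w1')
robot.move_straight([.4757,-.2556,.29],vel=.15); print(robot.sense()['t'],robot.sense()['tcp_pos'])
snap('wrist','w2')
a=np.hstack([load('w1')['image'][:,100:412],load('w2')['image'][:,100:412]])[:,:,::-1]
cv2.imwrite('pics/w12.png',cv2.resize(a,(800,492)))
E
```

```text
3.6
4.225 [ 0.47584696 -0.25611263  0.29040981]
```

View pics/w12.png

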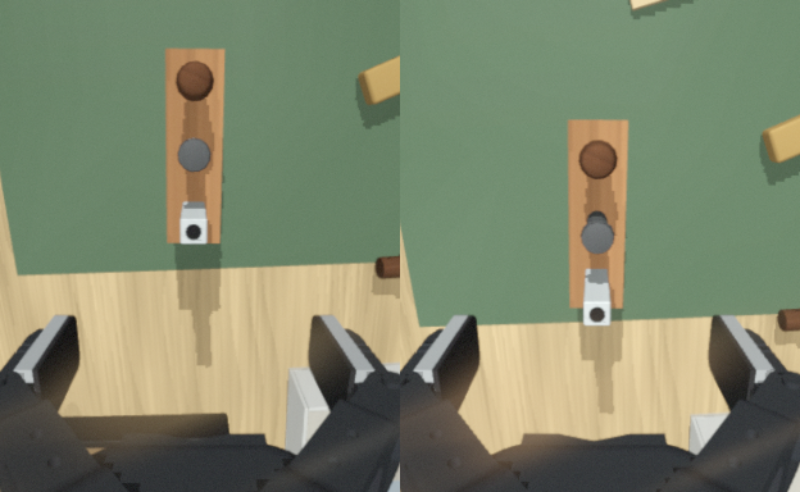

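Both wrist views show the rack with awl, punch and pen. The pen's white square top, with its dark dot, is at about (250,181) in view 1 and (254,245) in view 2, square to the picture. I'll refine these by mask.

```bash
cat >> h.py <<'E'
def whitetop(f,c,thr=205,r=22):
    x,y=map(int,c);im=f['image'][y-r:y+r,x-r:x+r].min(2)
    m=cv2.morphologyEx((im>thr).astype(np.uint8),cv2.MORPH_CLOSE,np.ones((7,7)))
    cs=cv2.findContours(m,cv2.RETR_EXTERNAL,cv2.CHAIN_APPROX_NONE)[0]
    k=max(cs,key=cv2.contourArea); R=cv2.minAreaRect(k)
    return (R[0][0]+x-r,R[0][1]+y-r),R[1],R[2],cv2.boxPoints(R)+[x-r,y-r]
E
python3 - <<'E'
from h import *
f1,f2=load('w1'),load('w2')
r1=whitetop(f1,(250,181));r2=whitetop(f2,(254,245));print(r1,r2,sep='\n')
p,res=two(f1,r1[0],f2,r2[0]);print(p,res)
for f,r in((f1,r1),(f2,r2)):
    print(onz(f,[r[0]],p[2])); q=onz(f,r[3],p[2]);
    for i in range(4):
        v=q[(i+1)%4]-q[i];print(np.linalg.norm(v),np.degrees(np.arctan2(v[1],v[0])))
    # rack edge angle
    hsv=cv2.cvtColor(f['image'],cv2.COLOR_RGB2HSV);m=cv2.inRange(hsv,(5,90,90),(14,255,255))
    k=max(cv2.findContours(m,cv2.RETR_EXTERNAL,cv2.CHAIN_APPROX_NONE)[0],key=cv2.contourArea)
    R=cv2.minAreaRect(k);Q=onz(f,cv2.boxPoints(R),.08);print('rack',Q.mean(0),[ (round(np.linalg.norm(Q[(i+1)%4]-Q[i]),4),np.degrees(np.arctan2(*(Q[(i+1)%4]-Q[i])[1::-1]))) for i in (0,1)])
    C=cloud(f);x,y=map(int,r[0]);print('depth',np.median(C[y-6:y+6,x-6:x+6].reshape(-1,3),0))
E
```

```text
((250.5, 179.5), (19.0, 19.0), 90.0, array([[241., 170.],
       [260., 170.],
       [260., 189.],
       [241., 189.]]))
((253.0, 238.0), (30.0, 20.0), 90.0, array([[243., 223.],
       [263., 223.],
       [263., 253.],
       [243., 253.]]))
[ 0.47557956 -0.32137026  0.1255315 ] [np.float64(1.3704640505537087e-06), np.float64(1.370464050542629e-06)]
[[ 0.47557819 -0.32137027  0.1255315 ]]
0.019890066652335437 -2.183825038743811
0.020685574541699114 -91.68294214653444
0.02024960699556566 177.8097867663599
0.020683298435949467 87.32112113692308
rack [ 0.68232705 -0.30773755  0.08      ] [(np.float64(0.067), np.float64(6.275692167380419)), (np.float64(0.1757), np.float64(-74.69637403266714))]
depth [ 0.47492763 -0.31256137  0.1561626 ]
[[ 0.47558093 -0.32137025  0.1255315 ]]
0.02070645923960515 -2.3055087717858767
0.034592551499757165 -91.5478341173141
0.021394121814327347 177.67064473564537
0.03458138904851954 87.31304272992
rack [ 0.4792806  -0.23291762  0.08      ] [(np.float64(0.0832), np.float64(85.80119865331615)), (np.float64(0.0354), np.float64(-3.4343909356581657))]
depth [ 0.47533119 -0.30727685  0.15415784]
```

The view 2 mask merged in the pen's side face, so I'll triangulate the dark dot instead.

```bash
cat >> h.py <<'E'
def dark(f,c,thr=110,r=9):
    x,y=map(int,c);w=np.clip(thr-f['image'][y-r:y+r+1,x-r:x+r+1].max(2).astype(float),0,None)
    v,u=np.mgrid[-r:r+1,-r:r+1]; return x+(w*u).sum()/w.sum(), y+(w*v).sum()/w.sum()
E
python3 - <<'E'
from h import *
f1,f2=load('w1'),load('w2')
d1=dark(f1,(250,181));d2=dark(f2,(254,245));print(d1,d2)
p,res=two(f1,d1,f2,d2);print(p,res,onz(f1,[d1],.154),onz(f2,[d2],.154))
E
```

```text
(np.float64(250.49196025293585), np.float64(180.636495031617)) (np.float64(253.3172239393088), np.float64(244.97246417533015))
[ 0.47581765 -0.31522552  0.15435104] [np.float64(3.0462169185824354e-05), np.float64(3.0462169185809562e-05)] [[ 0.47578396 -0.31531567  0.154     ]] [[ 0.47584531 -0.31539879  0.154     ]]
```

```bash
python3 - <<'E'
from h import *
o=[np.pi,0,np.pi/2-.039]
robot.move_straight([.4758,-.3152,.22],vel=.2,attitude=o)
print(robot.move_straight([.4758,-.3152,.117],vel=.08,contact_N=8))
s=robot.sense();print(s['t'],s['tcp_pos'],s['wrist_force'])
robot.grip(0.0,60)
s=robot.sense();print(s['t'],s['opening'],s['gripper_force'],s['wrist_force'])
robot.move_straight([.4758,-.3152,.30],vel=.12)
s=robot.sense();print(s['t'],s['tcp_pos'],s['opening'],s['gripper_force'],s['wrist_force'],s['torque'])
# over to the code, still high
robot.goto([.556,-.014,.26],[np.pi,0,np.pi/2])
s=robot.sense();print(s['t'],s['tcp_pos'],s['opening'],s['gripper_force'],s['wrist_force'],s['torque'])
snap('wrist','w3');snap('top','t3');snap('side','s3')
cv2.imwrite('pics/w3v.png',np.hstack([load('w3')['image'][:,100:412],load('s3')['image'][:,120:400]])[:,:,::-1])
E
```

```text
False
6.325 [ 0.47611602 -0.31545551  0.11752117] [-0.75020387 -0.71489981 -0.22015585]
6.9333 0.22796066550572094 58.59650373458862 [ 0.45081534 -0.24615146  1.1110428 ]
8.6083 [ 0.47552343 -0.314938    0.29928048] 0.22331658857846756 58.51239860057831 [ 0.75745802 -0.06438236 -0.88697457] [ 0.00473609 -0.04693226 -0.01140408]
9.8083 [ 0.55595143 -0.01603376  0.26037464] 0.22709990358949417 58.48984479904175 [ 0.55526841 -0.54173699 -1.59712405] [-0.03431678 -0.01730835 -0.02254457]
```

View pics/w3v.png

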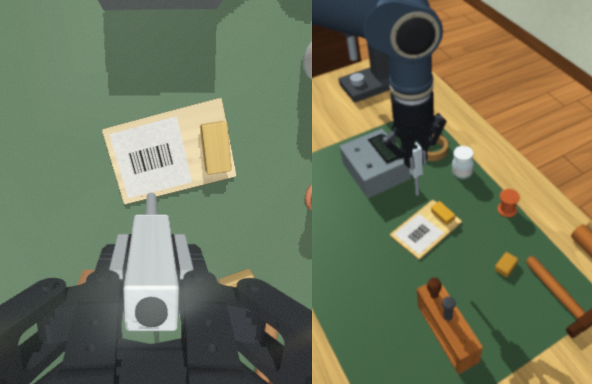

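The wrist view shows the pen held straight, its nose end at (251,195), and the bar code centred near (251,157). The side view shows the pen upright in the gripper, with awl and punch still in the rack. Next: measure the code and the nose tip.

```bash
cat >> h.py <<'E'
def code(f,c,r,thr=150):
    x,y=map(int,c);g=f['image'][y-r:y+r,x-r:x+r].min(2)
    m=cv2.morphologyEx((g<thr).astype(np.uint8),cv2.MORPH_CLOSE,np.ones((3,3)))
    n,l,s,ce=cv2.connectedComponentsWithStats(m); cand=[i for i in range(1,n) if s[i][0]>0 and s[i][1]>0 and s[i][0]+s[i][2]<2*r and s[i][1]+s[i][3]<2*r]
    i=max(cand,key=lambda i:s[i][4]); R=cv2.minAreaRect(np.argwhere(l==i)[:,::-1].astype(np.float32)); return (R[0][0]+x-r,R[0][1]+y-r),R
E
python3 - <<'E'
from h import *
f1,f2,f3=load('top0'),load('side0'),load('w3')
cs=[]
for f,c,r in((f1,(251,220),14),(f2,(228,233),18),(f3,(251,157),32)):
    p,R=code(f,c,r);cs.append(p);print(p,R,onz(f,[p],.009))
print(two(f1,cs[0],f2,cs[1]),two(f2,cs[1],f3,cs[2]))
print('pred tip',proj(f3,[[.55595,-.01603,.158]]),proj(f3,[[.55595,-.01603,.2974]]))
im=f3['image'][186:216,235:268].astype(int);g=im.max(2)-0
for row in im[::2]:print(' '.join('%3d'%(v[0]-v[1]+100) for v in row))
cv2.imwrite('pics/tip.png',cv2.resize(f3['image'][120:240,200:300,::-1],None,fx=5,fy=5,interpolation=cv2.INTER_CUBIC))
E
```

```text
(250.44339656829834, 218.8018856048584) ((13.44339656829834, 12.801885604858398), (12.499811172485352, 6.4559454917907715), 74.05460357666016) [[ 0.55906666 -0.0123247   0.009     ]]
(226.42941284179688, 232.9176483154297) ((16.429412841796875, 17.917648315429688), (9.544939994812012, 19.632205963134766), 49.398704528808594) [[ 0.5560289  -0.01127887  0.009     ]]
(250.55883407592773, 158.23529434204102) ((31.558834075927734, 33.235294342041016), (21.585670471191406, 40.26091003417969), 75.96376037597656) [[ 0.55579261 -0.01224438  0.009     ]]
(array([ 0.55757447, -0.01174443,  0.00895045]), [np.float64(0.0015998066542732606), np.float64(0.0015998066542730377)]) (array([ 0.55572394, -0.01201323,  0.01011474]), [np.float64(7.299453549846698e-05), np.float64(7.299453549831045e-05)])
pred tip [[251.06156142 196.63519932]] [[252.24887435 310.30414054]]
100 101 100 101 100 100 101 101 101 102 101 100 100 100 100 101 101 101 101 100 101 100 101 100 100  99 100 101 100 101 100 100 100
101 101 100 101 101 101 100 100  99 100 100 101 100 100 100 100 101  99 101 100 101 100 100 100 100 100 10
[... 1041 characters left out ...]
  72  73  72  73  73  73  73  73  73  73
 72  74  74  72  73  73  74  73  73  73  81  91  93  95  93  94  96  95  94  94  94  91  79  73  72  73  74  72  72  72  74  74  72
 73  72  72  71  73  72  73  73  73  74  83  92  94  93  95  95  95  95  96  95  93  89  77  74  73  73  74  73  73  72  74  73  72
 73  74  72  73  73  73  74  73  73  75  85  92  94  95  94  96  95  94  96  93  95  90  80  71  74  74  73  73  72  73  72  73  72
 73  74  75  74  73  73  72  75  73  73  85  91  94  94  94  96  94  94  94  95  93  93  82  75  73  73  74  71  73  73  72  72  74
 77  83  84  85  85  85  84  85  84  85  91  94  95  95  94  95  95  96  95  96  95  94  88  84  84  86  86  83  84  84  85  81  78
```

View pics/tip.png

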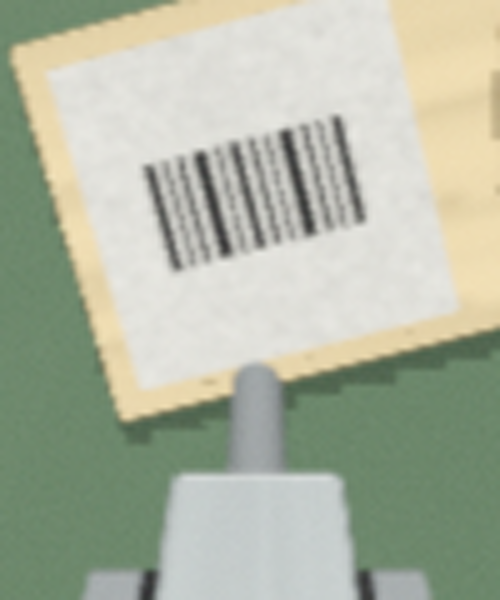

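Nose tip: seen at column 251.0 with its far rim at row 192.4. The position predicted from the TCP is (251.1,196.6) minus about 5 px for the radius, so the pen is upright and on the TCP axis. The bar code's middle is at (0.5557,-0.0122).

```bash
python3 - <<'E'
from h import *
T=np.array([.5557,-.0122,.141])
robot.move_straight([T[0],T[1],.2],vel=.15,attitude=[np.pi,0,np.pi/2])
robot.move_straight(T,vel=.08)
robot.sleep(.3);s=robot.sense();print(s['t'],s['tcp_pos']-T,s['tcp_rot'])
f=snap('wrist','w4')
c=code(f,proj(f,[[.5557,-.0122,.009]])[0],45)[0] if 0 else None
P=s['tcp_pos'];print(proj(f,[[P[0],P[1],P[2]-.102]]),proj(f,[[.5557,-.0122,.009]]))
robot.sleep(2.8);s2=robot.sense();print(s2['t'],s2['tcp_pos']-T)
E
```

```text
11.6917 [1.99421406e-04 3.63927363e-05 3.48608445e-04] [ 3.14089540e+00 -2.44696977e-04  1.57086203e+00]
[[251.04688053 196.91056959]] [[250.71588768 186.73735223]]
14.5417 [ 8.17121160e-06 -7.36252389e-06  6.06257094e-06]
```

View pics/w4.png

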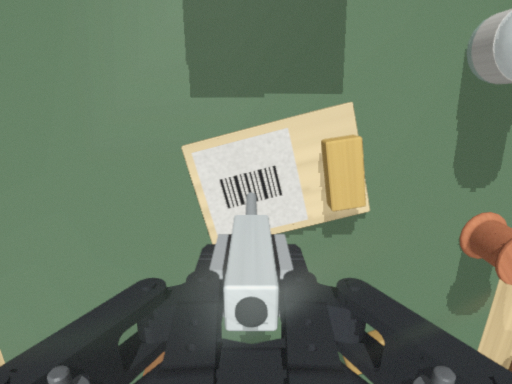

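The nose tip sits at (251,197), over the bar code's middle at (251,187), about 3 cm up, and it held steady for 3 s. Now to the counter, with two looks at the round hole.

```bash
python3 - <<'E'
from h import *
robot.move_straight([.5557,-.0122,.25],vel=.2)
robot.goto([.534,.225,.25],[np.pi,0,np.pi/2]);robot.sleep(.3)
snap('wrist','w5');print(robot.sense()['tcp_pos'])
robot.move_straight([.534,.185,.21],vel=.12);robot.sleep(.3)
snap('wrist','w6');s=robot.sense();print(s['t'],s['tcp_pos'])
cv2.imwrite('pics/w56.png',np.hstack([load('w5')['image'][:,80:420],load('w6')['image'][:,80:420]])[:,:,::-1])
for n in('w5','w6'):
  f=load(n);print(proj(f,[[.5325,.265,.07],[.5345,.195,.07]]))
E
```

```text
[0.53431024 0.22399331 0.25014726]
17.5 [0.53411326 0.18544303 0.2102579 ]
[[248.89854967 134.06045698]
 [251.00572918 200.57616071]]
[[249.10099631  93.6823585 ]
 [251.30037367 174.34039608]]
```

View pics/w56.png

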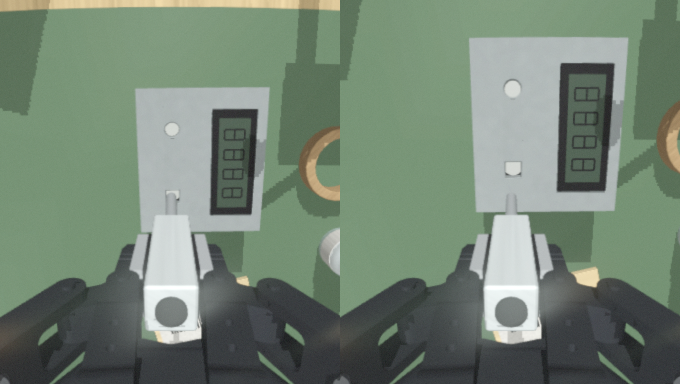

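The round hole, white key inside, is at (252,129) in the first view and (252,89) in the second. The square hole is at (252,195) and (253,168). Next I'll fit the hole outline.

```bash
python3 - <<'E'
from h import *
P=[]
for n,c in(('w5',(252,129)),('w6',(252,89))):
    f=load(n);x,y=c;r=16;im=cv2.resize(f['image'][y-r:y+r+1,x-r:x+r+1].astype(np.float32),None,fx=4,fy=4,interpolation=cv2.INTER_CUBIC)
    bg=np.median(im.reshape(-1,3),0);m=(np.abs(im-bg).max(2)>22).astype(np.uint8)
    m=cv2.morphologyEx(m,cv2.MORPH_CLOSE,np.ones((9,9)))
    k=max(cv2.findContours(m,cv2.RETR_EXTERNAL,cv2.CHAIN_APPROX_NONE)[0],key=cv2.contourArea)
    e=cv2.fitEllipse(cv2.convexHull(k));p=((e[0][0]+.5)/4-.5+x-r,(e[0][1]+.5)/4-.5+y-r);P.append((f,p))
    print(p,np.array(e[1])/4,cv2.boundingRect(k),onz(f,[p],.07), 'tip',n)
    C=cloud(f);print('depth top z',np.median(C[y-4:y+4,x-22:x-14,2]),'in hole',np.median(C[y-2:y+3,x-2:x+3,2]))
    cv2.imwrite(f'pics/h{n}.png',cv2.resize(np.hstack([im,np.dstack([m*255]*3)]),None,fx=3,fy=3)[:,:,::-1])
print(two(*P[0],*P[1]))
cv2.imwrite('pics/hh.png',cv2.resize(np.vstack([cv2.imread('pics/hw5.png'),cv2.imread('pics/hw6.png')]),(600,600)))
E
```

```text
(250.72378540039062, 128.34226036071777) [13.16375446 14.09425163] (33, 36, 56, 54) [[0.53433697 0.27064719 0.07      ]] tip w5
depth top z 0.07015897886196372 in hole 0.050500014248563825
(252.15070343017578, 87.10289001464844) [17.79294968 18.51329613] (30, 22, 73, 75) [[0.53506352 0.27034451 0.07      ]] tip w6
depth top z 0.07062698427870445 in hole 0.05074104004018981
(array([0.53470883, 0.27044975, 0.06782878]), [np.float64(0.00036884441712594355), np.float64(0.000368844417125719)])[ WARN:0@0.316] global loadsave.cpp:1063 imwrite_ Unsupported depth image for selected encoder is fallbacked to CV_8U.
```

View pics/hh.png

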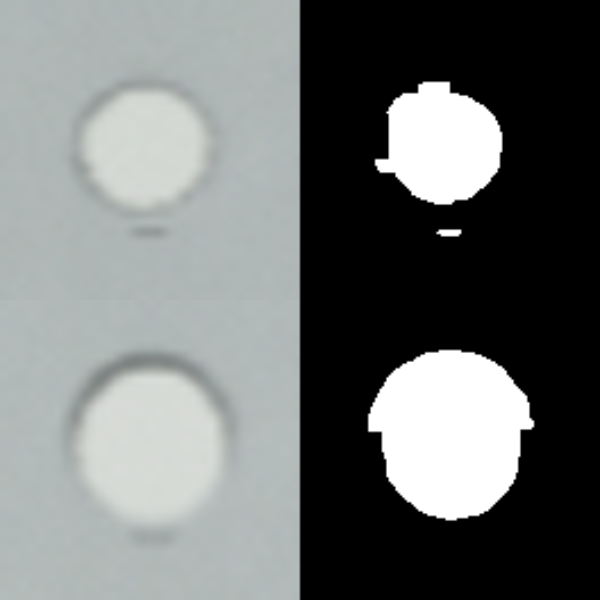

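In the panels the hole outline, dark rim included, centres at pixel (251.45,128.5) in the first view and (252.1,87.7) in the second, which gives the hole at (0.535,0.2702), z about 0.07. I'll hover the nose just above it and check.

```bash
python3 - <<'E'
from h import *
f5,f6=load('w5'),load('w6')
H,res=two(f5,(251.45,128.5),f6,(252.1,87.7));print(H,res,onz(f5,[(251.45,128.5)],.07),onz(f6,[(252.1,87.7)],.07))
T=np.array([.5350,.2702,.182])
robot.move_straight([T[0],T[1],.21],vel=.12);robot.move_straight(T,vel=.06);robot.sleep(.5)
f=snap('wrist','w7');g=snap('side','s7');s=robot.sense();print(s['t'],s['tcp_pos']-T,s['tcp_rot'],s['wrist_force'])
print(proj(f,[[T[0],T[1],.08],[T[0],T[1],.07]]))
print(proj(g,[[T[0],T[1],.08],[T[0],T[1],.07]]))
cr=lambda f,c,r=30:cv2.resize(f['image'][c[1]-r:c[1]+r,c[0]-r:c[0]+r,::-1],(400,400),interpolation=cv2.INTER_CUBIC)
q=proj(g,[[T[0],T[1],.07]])[0].astype(int);w=proj(f,[[T[0],T[1],.07]])[0].astype(int);print(q,w)
cv2.imwrite('pics/v7.png',np.hstack([cr(f,w),cr(g,q)]))
E
```

```text
[0.53506652 0.27006382 0.06496385] [np.float64(1.2934588201437347e-05), np.float64(1.2934588201548315e-05)] [[0.53506014 0.27049068 0.07      ]] [[0.53502214 0.26986176 0.07      ]]
19.575 [-4.55900101e-06  4.48391953e-05  4.41522813e-05] [ 3.14152743e+00 -7.64389065e-05  1.57084025e+00] [ 0.63000684  0.27134376 -1.43293591]
[[251.09176168 196.90148405]
 [251.05901702 193.28010801]]
[[164.43557317 146.78048048]
 [164.94687808 149.53286747]]
[164 149] [251 193]
```

View pics/v7.png

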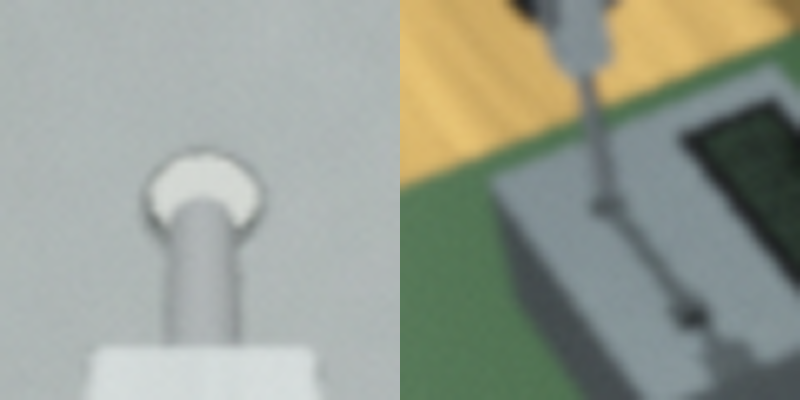

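The wrist crop shows the nose centred in the round hole (nose axis x≈204, hole x≈205, hole row as predicted). The side crop shows it right over the round hole. Now in, then press in small steps watching the force.

```bash
python3 - <<'E'
from h import *
x,y=.5350,.2702
F=lambda:np.mean([(robot.sleep(.02),robot.sense()['wrist_force'])[1] for _ in range(6)],0)
f0=F()
hit=robot.move_straight([x,y,.1555],vel=.04,contact_N=4);print(hit,robot.sense()['tcp_pos'],F()-f0)
if not hit:
  for z in (.153,.152,.151,.150,.149,.148,.147,.146,.1455):
    h=robot.move_straight([x,y,z],vel=.02,contact_N=8);robot.sleep(.1);d=F()-f0;s=robot.sense()
    print(z,h,round(s['tcp_pos'][2],5),d.round(2),round(s['t'],2))
    if h or d[2]>5.3:break
E
```

```text
False [0.53516807 0.27016707 0.15559724] [-0.08313084 -0.06885373  0.12683654]
0.153 False 0.15304 [-0.27  0.03  0.38] 21.06
0.152 False 0.15218 [-0.24  0.24  1.68] 21.51
0.151 False 0.15112 [-0.06  0.15  2.77] 21.96
0.15 False 0.15007 [0.56 0.26 3.17] 22.41
0.149 False 0.1491 [0.51 0.27 3.43] 22.86
0.148 False 0.14809 [0.76 0.2  4.01] 23.31
0.147 False 0.14707 [0.97 0.13 4.74] 23.76
0.146 False 0.14606 [1.1  0.65 4.43] 24.21
0.1455 False 0.14556 [1.2 0.2 5.2] 24.66
```

The key met the nose at TCP z≈0.1522. Travel is now about 6.6 mm at 5.2 N, which matches the spring and is short of the hard stop.

```bash
python3 - <<'E'
from h import *
robot.sleep(.6);s=robot.sense();print(s['t'],s['tcp_pos'],s['opening'],s['gripper_force'],s['wrist_force'])
f=eyes.grab_frame('wrist');P=s['tcp_pos']
# pen top vs prediction: slip check
c=proj(f,[[P[0],P[1],P[2]+.037]])[0];d=dark(f,c,r=16);p0=load('w7');d0=dark(p0,proj(p0,[[.535,.2702,.182+.037]])[0],r=16);print(c,d,d0)
if s['wrist_force'][2]>2: print(robot.close_job())
E
```

```text
25.2583 [0.5350776  0.27025122 0.14554364] 0.22546012956446612 58.97711634635925 [ 1.11785066 -0.07334383  3.65448956]
[252.16434642 310.06672218] (np.float64(256.1111111111111), np.float64(324.55555555555554)) (np.float64(255.6), np.float64(324.4))
the job is handed in; nothing more can be done
None
```

I scanned the bar code with the pen's nose 3 cm above it for 3 s, then pressed the reset key through the round hole about 6.6 mm (about 5 N, below the hard stop), and handed the job in at 25 s with the pen still gripped and the key held down; no verdict was returned.

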